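# Uncover the terminals of a junction box

## Task

Open the terminal box lying on the shop counter: press its snap tab down until it is fully in, then push the released cover along its guides off the terminal bay, until the whole bay lies open and the cover rests flat on the blank half of the box. Only press and push: do not lift the cover, and leave the other things on the counter where they are.

Things in the scene. Friction and masses are not known exactly. Their poses are not given: they have to be found in the camera images.
- terminal_box: Fixed flat grey plastic box, 90 (own x) x 250 (own y) x 40 mm high to its deck, on a 96 x 254 mm foot. Origin: centre of its underside, z up. The cover slides along its own +y. Side kerbs (inner faces x +-40 mm) and end walls (inner faces y +-121 mm) rise to z 50 mm; at y -120 to -35 mm the kerbs carry inward lips (inner edges x +-35 mm, top z 56.5 mm) that hold the cover down.
- bay (a point): Centre of the terminal bay's mouth, level with the deck, at box y -70 mm. The bay is an opening 56 (box x) x 70 (box y) mm with a row of screw terminals inside, hidden under the cover at the start; it runs from box y -105 to -35 mm.
- deck (a point): Centre of the bare part of the blank half's flat deck, at box y +65 mm, z 40 mm (roughly where the pushed-off cover ends up). The deck runs from box y -35 mm (the bay's edge) to 121 mm (end wall).
- cover: Loose white plastic sliding cover, 76 (own x) x 90 (own y) mm, about 90 g, 2 mm play each side, axes parallel to the box's. Origin: centre of its underside, box z 40 mm. Starts at box y -70 to -73 mm, blocked by the tab. Plate top at own z 10 mm. Slides with under 3 N, stays where left. Whole bay open when its origin is past box y +10 mm; end wall stops it at +76 mm.
- step_face (a point): Centre of the rear face (facing own -y: the face to push on) of the thumb step, a raised rib on the cover, 62 mm wide, 10 mm thick, from 10 to 25 mm above the cover's origin, with a ramp in front. This point lies at cover x 0, y 0, z 18 mm and moves with the cover. Behind it the plate is flat for 45 mm.
- tab_top (a point): Centre of the top face of the snap tab, a white pad 24 (box x) x 32 (box y) mm standing up out of the deck just in front of the cover, centred on box x 0, y -5 mm. At rest its top is 9.5 to 11 mm above the deck (box z 49.5 to 51 mm); moves with the tab.
- tab (a joint): How far the tab is pressed in, m: 0 out, 0.010 fully in (top 1 mm above the deck, at a hard stop). It moves straight down, resists with about 5 N all the way and stays where it is left (no spring back). The cover is free to pass above it from 0.0075.
- screw_box: Loose blue carton of screws, 50 x 80 x 45 mm, on the counter beside the box on its +x side; origin at the centre of its underside. Bystander.
- screwdriver: Loose screwdriver lying on the counter beside the box on its -x side, about along the box. Bystander.
- tin: Loose closed tin, 90 mm across, 110 mm high, standing on the counter off to one side (left or right); origin at the centre of its underside. Bystander.
- dispenser: Loose black tape dispenser with a roll, 60 x 160 x 106 mm, standing on the counter off to the other side; origin at the centre of its underside. Bystander.
Mind the look-alikes: they are no part of the job. Of the things shaped like the cover, the white one is meant.

How it is judged:
On the way, in this order (a step that is already met when the one before it is completed fails the run):
1. the tab is pressed in while the cover is still on its seat (value of joint tab above 0.0075 m and y of cover in the frame of terminal_box below -0.05 m), for 0.1 s.
2. the cover has been pushed clear of the whole terminal bay (y of cover in the frame of terminal_box above 0.01 m), for 0.1 s.
At the end, for the whole second after the job is handed in: The cover lies flat (within 0.08 rad and 3 mm of height) and at rest between the kerbs on the blank half of the box, its centre more than 10 mm past the box centre, so that the whole terminal bay is open (y of cover in the frame of terminal_box between 0.01 and 0.085 m and x of cover in the frame of terminal_box between -0.008 and 0.008 m and z of cover in the frame of terminal_box between 0.036 and 0.043 m and angle between cover's own z axis and vertical below 0.08 rad and linear speed of cover below 0.02 m/s); the robot touches nothing.
It fails at once if the cover is lifted (more than 8 mm) or tipped up (z of cover in the frame of terminal_box above 0.048 m or angle between cover's own z axis and vertical above 0.25 rad).
It fails at once if one of the other things on the counter is moved by more than 25 mm (distance of any of screw_box, screwdriver, tin, dispenser from where it was at the start of the episode above 0.025 m).
It also fails if it takes over 38 s, if anything falls off the work surface, if the arm or the gripper's body presses on something with over 40 N, if the wrist force passes 120 N, or if a joint passes its speed limit or range.

## Robot

A 7-joint arm with a two-finger parallel gripper is mounted at the origin on the work surface. World frame = base frame: x ahead of the robot, y to its left, z up, the work surface at z = 0. Lengths are in m, angles in rad, forces in N, time in s.
With the tool pointing down it reaches from about 0.4 to 0.925 m from the base axis. Payload 5.6 kg.
Tool frame: the origin (TCP) lies at the very end of the fingers, on their centre line; the grasp point (between the pads) lies 19 mm behind it; z points along the fingers, y is the line along which they close (so a half turn about z gives the same grasp; the last joint's range is limited). The gripper opens to 85 mm and grips with 20 to 120 N. Pads are 22 mm wide; open, the fingers measure 114 mm over their backs; the gripper's body (76 mm by 85 mm) begins 54 mm behind the grasp point. The pads swing forward as they close: fully open they stand 13 mm farther back than shut.
Start: joints at [-1.23, 0.468, -0.012, 1.603, 0.006, 1.071, -0.056], TCP at [0.243, 0.603, 0.231] pointing down, gripper open.
Joint ranges: [-2.53, 2.53], [-0.31, 2.02], [-1.57, 1.55], [0.28, 2.44], [-1.29, 4.43], [0.15, 1.84], [-2.92, 2.92]. Speed limits (rad/s): [2.57, 2.57, 3.14, 3.14, 3.14, 3.14, 3.14].

## Interface

Orientations are given as a 3x3 rotation matrix whose columns are the frame's x, y, z axes.
In Python, from cell import env, vision, hand_in gives the robot as it stands.
- The arm moves only by the tool jog_arm, never from a script. Its argument "deltas" is text: rows parted by semicolons, each of 7 numbers parted by spaces: the shift along the tool's x, y, z in units of 50 mm (1.0 is 50 mm), then the turn, a rotation vector about the tool's x, y, z in units of 10 degrees (1.0 is 10 degrees), then the closure, from -1 (fully open) to 1 (shut). A call has 1 to 12 rows; each row shifts and turns the commanded pose from where the row before left it, along the tool's axes as they then stand; what a row does not reach is not made up. A row lasts 1/8 s, in which the tool goes at most 62.5 mm and 10.7 degrees, less where a joint would pass 70% of its speed; a pose out of reach is approached as far as the arm can. A call is refused whole if a number of a shift passes 1 or a number of a turn 1, either way. A call with a gripper value outside its range is refused whole. The fingers move at their own pace and stop on an object; the grip force is fixed at half the most. Time passes only in rows, so rows that do not move let the fingers close. It gives the time, the measured TCP pose, the force, the opening and the grip force at its end, in the units of the state.
- env.get_obs(): the state, without advancing time (a new reading comes with each control period).
- vision.capture(name): name is "scene" or "top" or "wrist"; returns the picture (400x640x3 uint8, blue, green, red); there is no depth.
- vision.get_calibration(name): a dict with "camera_matrix" (3x3 intrinsics, pixels), "view" (4x4, takes a point from world to camera coordinates). Camera axes: x right, y up, looking along -z (the intrinsics and any distortion apply to the point x, -y, -z); pixel columns grow to the right and rows downward; lengths in m; the calibration is good to about 2 mm. A picture is of the moment at which its call begins: read the wrist's pose just before it. get_calibration takes no time and is no camera call; for the wrist camera it gives the pose at the moment of the call.
- hand_in(): hands the job in; it is judged then, once.
The state is a dict: "t": time; "qpos": joint angles; "dq": joint speeds; "joint_efforts": joint torques, N m; "eef_pos": TCP position; "eef_rot": TCP orientation; "contact_force": force on the tool from outside, world axes, zero at the start; "wrist_torque": the same for the moment, N m; "opening": opening from 0.0 (shut) to 1.0 (fully open); "finger_force": force on a finger pad.
Only numpy, scipy, OpenCV 4.12 (cv2) and the standard library are available. Lean on these libraries where they do the work, as an engineer would, in place of code of your own. Each camera call takes 0.05 s, during which the arm holds its last target. There are 200 camera calls.

## Working session

There is one attempt and no reset: what is moved stays moved. The work goes in short steps, Python scripts to look and compute and a tool call to move; the robot and the scene stay as the last step left them, time stands still between calls to the robot, and variables do not carry over. Pictures are saved under pics/ and viewed, at most 10 in all, crops included, and the job is handed in when it is done.

Besides the shell and the picture viewer there is one more tool, called as name(argument=value, ...) on one line, values as JSON. jog_arm: Moves the arm, as the interface text tells. Its arguments: {"type":"object","properties":{"deltas":{"type":"string"}},"required":["deltas"]}

```bash
mkdir -p pics; python3 - <<'E'
from cell import env, vision
import cv2,numpy as np
o=env.get_obs();print(o['t'],o['eef_pos'],np.round(o['eef_rot'],3).tolist(),o['opening'])
for n in("top","scene"):
    im=vision.capture(n);cv2.imwrite(f"pics/{n}0.png",im)
    c=vision.get_calibration(n);np.savez(f"{n}.npz",K=c["camera_matrix"],V=c["view"]);print(c.keys(),np.round(c["camera_matrix"],1).tolist(),np.round(c["view"],3).tolist())
E
```

```text
0.0 [0.24325196 0.60215848 0.23032437] [[-0.927, 0.375, -0.001], [0.375, 0.927, -0.002], [-0.0, -0.002, -1.0]] 0.9980106039146323
dict_keys(['camera_matrix', 'view']) [[441.6, 0.0, 320.6], [0.0, 441.6, 196.7], [0.0, 0.0, 1.0]] [[-0.004, -1.0, 0.001, -0.0], [0.993, -0.003, 0.117, -0.549], [-0.117, 0.002, 0.993, -1.372], [0.0, 0.0, 0.0, 1.0]]
dict_keys(['camera_matrix', 'view']) [[515.3, 0.0, 315.1], [0.0, 515.3, 197.3], [0.0, 0.0, 1.0]] [[-0.15, 0.989, 0.016, 0.095], [-0.508, -0.091, 0.856, 0.198], [0.848, 0.121, 0.516, -1.934], [0.0, 0.0, 0.0, 1.0]]
```

View pics/top0.png

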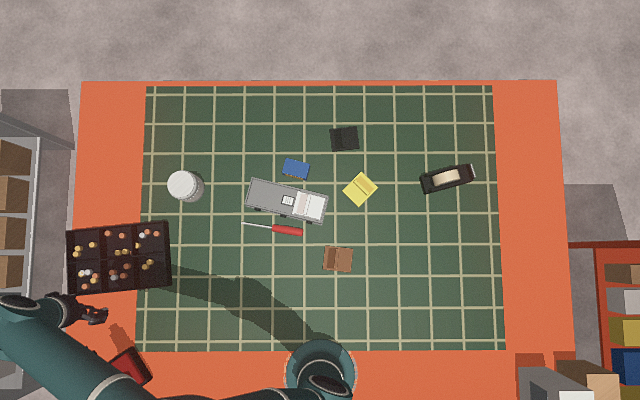

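View pics/scene0.png

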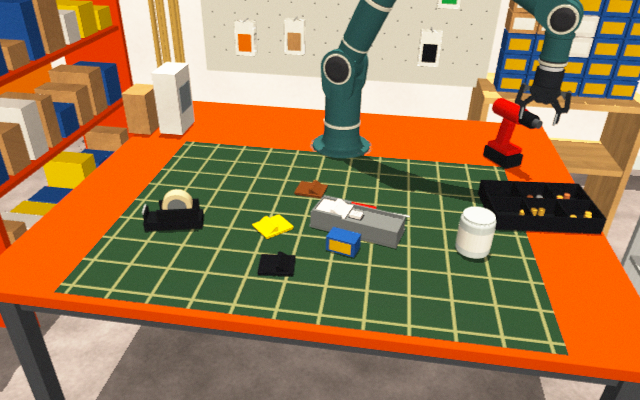

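The top view shows the grey box at about (287,200), the white cover on its right end at (310,206), and the tab at (288,200). Box +y points image-left and slightly up. The screwdriver is below the box and the blue carton above it.

```bash
cat > h.py <<'E'
import numpy as np,cv2
def ray(K,V,uv,z):
    uv=np.atleast_2d(uv).astype(float);Vi=np.linalg.inv(V)
    d=np.c_[(uv-K[[0,1],2])/K[0,0],np.ones(len(uv))]*[1,-1,-1]
    d=d@Vi[:3,:3].T;o=Vi[:3,3]
    return o+d*((z-o[2])/d[:,2])[:,None]
E
python3 - <<'E'
import cv2,numpy as np
from h import ray
im=cv2.imread("pics/top0.png");f=np.load("top.npz");K,V=f['K'],f['V']
x0,y0=230,165;c=im[y0:240,x0:345]
hsv=cv2.cvtColor(c,cv2.COLOR_BGR2HSV)
for nm,m,z in(("box",(hsv[...,1]<40)&(hsv[...,2]>95),.05),("white",(hsv[...,1]<40)&(hsv[...,2]>200),.05)):
    m=cv2.morphologyEx(m.astype(np.uint8)*255,cv2.MORPH_OPEN,np.ones((3,3)) if nm=="box" else np.ones((2,2)))
    for k in cv2.findContours(m,0,2)[0]:
        if cv2.contourArea(k)<30: continue
        b=cv2.boxPoints(cv2.minAreaRect(k))+[x0,y0]
        w=ray(K,V,b,z);e=w[1:]-w[:-1]
        print(nm,cv2.contourArea(k),b.round(1).tolist(),"ctr",w.mean(0).round(4),"len",np.linalg.norm(e,axis=1).round(3),"ang",np.degrees(np.arctan2(e[:,1],e[:,0])).round(1))
cv2.imwrite("pics/crop.png",cv2.resize(c,None,fx=6.9,fy=6.9,interpolation=cv2.INTER_CUBIC))
E
```

```text
box 2343.0 [[243.2, 206.3], [250.8, 175.7], [329.4, 195.4], [321.8, 225.9]] ctr [0.5342 0.1057 0.05  ] len [0.099 0.256 0.099] ang [ -13.1 -104.3  165.7]
white 31.0 [[283.0, 203.0], [285.2, 196.4], [293.9, 199.3], [291.7, 205.9]] ctr [0.5329 0.0986 0.05  ] len [0.022 0.029 0.022] ang [ -18.  -108.7  161.8]
white 563.0 [[292.8, 213.9], [298.4, 191.6], [325.6, 198.4], [320.1, 220.8]] ctr [0.5169 0.0336 0.05  ] len [0.072 0.088 0.072] ang [ -13.8 -104.3  165.8]
```

View pics/crop.png

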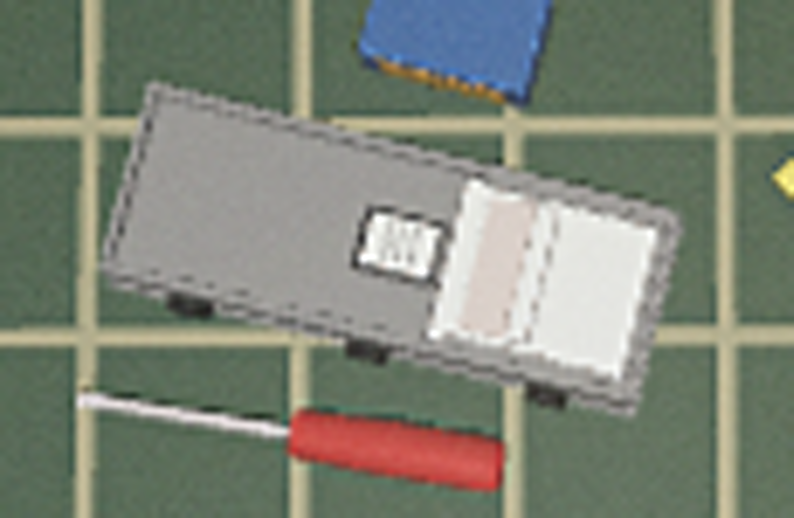

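The crop agrees with the measurements. The box centre is about (0.534, 0.103), its yaw is about -14.3°, and its +y runs along (0.247, 0.969). The cover sits at about y -71 mm and the tab is free of it. The fingers will be shut, with tool x along the box's y.

jog_arm(deltas="-.76 -.6 0 0 0 0 1;-.76 -.6 0 0 0 0 1;-.76 -.6 0 0 0 0 1;-.76 -.6 0 0 0 0 1;-.76 -.6 0 0 0 0 1;-.76 -.6 0 0 0 0 1;-.76 -.6 0 0 0 0 1;-.76 -.6 0 0 0 0 1;-.76 -.6 0 0 0 0 1;-.76 -.6 0 0 0 0 1;-.76 -.6 0 0 0 0 1;-.76 -.6 0 0 0 0 1")

```text
t: 1.6
eef_pos: [0.5318, 0.0967, 0.2311]
eef_rot: [[-0.927, 0.374, -0.0], [0.374, 0.927, 0.0], [0.0, -0.0, -1.0]]
contact_force: [0.1, 0.6, 0.9]
opening: 0.003
finger_force: 0.0
```

jog_arm(deltas="0 0 0 0 0 1 1;0 0 0 0 0 1 1;0 0 0 0 0 1 1;0 0 0 0 0 1 1;0 0 0 0 0 1 1;0 0 0 0 0 1 1;0 0 0 0 0 1 1;0 0 0 0 0 1 1;0 0 0 0 0 .23 1;0 0 0 0 0 0 1")

```text
t: 2.85
eef_pos: [0.5312, 0.0982, 0.231]
eef_rot: [[0.246, 0.969, -0.001], [0.969, -0.246, -0.0], [-0.0, -0.0, -1.0]]
contact_force: [0.5, 0.3, -0.0]
opening: -0.001
finger_force: 0.0
```

```bash
python3 - <<'E'
from cell import env, vision
import cv2,numpy as np
from h import ray
o=env.get_obs();print(o['t'],o['eef_pos'],np.round(o['eef_rot'],3).tolist(),o['opening'],o['contact_force'])
c=vision.get_calibration("wrist");im=vision.capture("wrist");cv2.imwrite("pics/w1.png",im);K,V=c["camera_matrix"],c["view"]
np.savez("w1.npz",K=K,V=V)
hsv=cv2.cvtColor(im,cv2.COLOR_BGR2HSV)
m=((hsv[...,1]<40)&(hsv[...,2]>200)).astype(np.uint8)*255
for k in cv2.findContours(cv2.morphologyEx(m,cv2.MORPH_OPEN,np.ones((3,3))),0,2)[0]:
    if cv2.contourArea(k)<500: continue
    b=cv2.boxPoints(cv2.minAreaRect(k));w=ray(K,V,b,.05);e=w[1:]-w[:-1]
    print(cv2.contourArea(k),b.round().tolist(),w.mean(0).round(4),np.linalg.norm(e,axis=1).round(3),np.degrees(np.arctan2(e[:,1],e[:,0])).round(1))
E
```

```text
2.85 [0.53115702 0.09819167 0.23099499] [[0.246, 0.969, -0.001], [0.969, -0.246, -0.0], [-0.0, -0.0, -1.0]] -0.0012547107893360766 [ 0.4793506   0.32425057 -0.0385947 ]
5310.5 [[291.0, 191.0], [375.0, 191.0], [375.0, 272.0], [291.0, 272.0]] [0.5204 0.0323 0.05  ] [0.088 0.098 0.096] [ -14.2 -101.4  165.8]
657.0 [[322.0, 155.0], [344.0, 155.0], [344.0, 185.0], [322.0, 185.0]] [0.5375 0.1013 0.05  ] [0.022 0.032 0.023] [ -14.2 -103.2  165.8]
6196.5 [[292.0, 37.0], [376.0, 37.0], [376.0, 128.0], [292.0, 128.0]] [0.5582 0.1814 0.05  ] [0.076 0.081 0.082] [ -14.2 -101.4  165.8]
1050.5 [[284.0, 30.0], [383.0, 30.0], [383.0, 131.0], [284.0, 131.0]] [0.5581 0.1829 0.05  ] [0.088 0.089 0.097] [ -14.2 -101.   165.8]
```

View pics/w1.png

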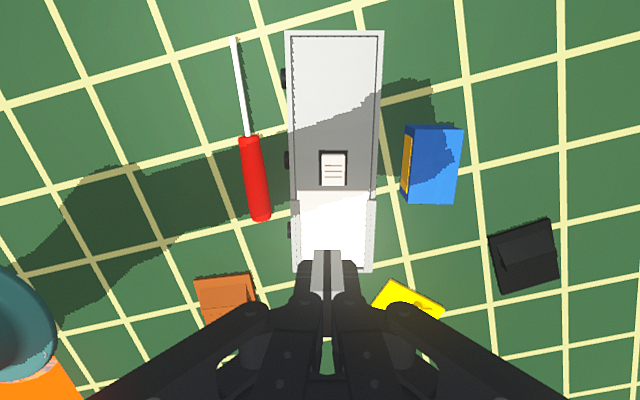

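The wrist view shows the tab at (333,170), free of the cover below it, and the box axis lines up with the tool. The two tab estimates agree to about 4 mm, so I'll use (0.5365, 0.102). Next I go down and press.

jog_arm(deltas=".1 .08 .8 0 0 0 1;0 0 .8 0 0 0 1;0 0 .8 0 0 0 1;0 0 .8 0 0 0 1;0 0 .2 0 0 0 1;0 0 0 0 0 0 1")

```text
t: 3.65
eef_pos: [0.5367, 0.1018, 0.0614]
eef_rot: [[0.247, 0.969, -0.0], [0.969, -0.247, -0.0], [-0.0, -0.0, -1.0]]
contact_force: [-0.0, 0.2, -0.4]
opening: -0.002
finger_force: 0.0
```

jog_arm(deltas="0 0 .1 0 0 0 1;0 0 .1 0 0 0 1;0 0 .1 0 0 0 1;0 0 0 0 0 0 1;0 0 0 0 0 0 1")

```text
t: 4.28
eef_pos: [0.5368, 0.1021, 0.0465]
eef_rot: [[0.247, 0.969, 0.001], [0.969, -0.247, 0.0], [0.0, 0.001, -1.0]]
contact_force: [1.1, 0.0, 1.7]
opening: 0.002
finger_force: 0.7
```

jog_arm(deltas="0 0 .05 0 0 0 1;0 0 .05 0 0 0 1;0 0 0 0 0 0 1;0 0 0 0 0 0 1")

```text
t: 4.78
eef_pos: [0.5367, 0.1021, 0.0412]
eef_rot: [[0.247, 0.969, 0.0], [0.969, -0.247, -0.0], [0.0, 0.0, -1.0]]
contact_force: [2.1, -0.0, 1.7]
opening: -0.003
finger_force: 1.0
```

jog_arm(deltas="0 0 .02 0 0 0 1;0 0 .02 0 0 0 1;0 0 0 0 0 0 1;0 0 0 0 0 0 1")

```text
t: 5.28
eef_pos: [0.5368, 0.102, 0.0409]
eef_rot: [[0.247, 0.969, 0.0], [0.969, -0.247, 0.001], [0.001, -0.0, -1.0]]
contact_force: [-5.0, -0.5, 19.1]
opening: 0.001
finger_force: 9.3
```

Hard stop reached at z 0.041 with the force rising, so the tab is fully in. Next I go up, back behind the thumb step, and check.

jog_arm(deltas="0 0 -.5 0 0 0 1;0 0 -.6 0 0 0 1;0 0 -.5 0 0 0 1;-.62 0 0 0 0 0 1;-.62 0 0 0 0 0 1;-.62 0 0 0 0 0 1;0 0 0 0 0 0 1;0 0 0 0 0 0 1")

```text
t: 6.28
eef_pos: [0.5132, 0.0124, 0.1189]
eef_rot: [[0.246, 0.969, -0.001], [0.969, -0.246, 0.0], [-0.0, -0.001, -1.0]]
contact_force: [-0.0, -0.0, 0.9]
opening: 0.001
finger_force: 0.0
```

```bash
python3 - <<'E'
from cell import env, vision
import cv2,numpy as np
o=env.get_obs();print(o['t'],o['eef_pos'])
a=vision.capture("wrist")
s=vision.capture("scene")[180:270,270:420]
cv2.imwrite("pics/w2.png",np.vstack([cv2.resize(a[60:360,170:500],(440,400)),cv2.resize(s,(440,200))])[:600])
E
```

```text
6.275 [0.51322242 0.01243746 0.11893073]
```

View pics/w2.png

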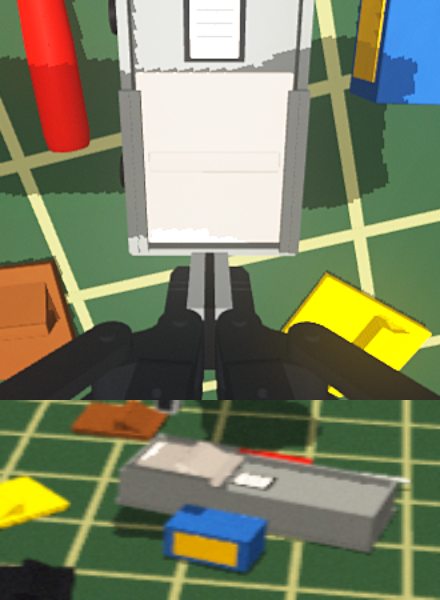

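The tab (215,30 in the crop) is down, the cover is still on its seat, and the fingers are centred on the box. I lower behind the step.

jog_arm(deltas="0 0 .6 0 0 0 1;0 0 .5 0 0 0 1;0 0 .16 0 0 0 1;0 0 0 0 0 0 1;0 0 0 0 0 0 1")

```text
t: 7.0
eef_pos: [0.5143, 0.0121, 0.0571]
eef_rot: [[0.247, 0.969, 0.001], [0.969, -0.247, 0.0], [0.001, 0.001, -1.0]]
contact_force: [0.0, -0.2, 0.1]
opening: -0.001
finger_force: 0.0
```

jog_arm(deltas=".15 0 0 0 0 0 1;.15 0 0 0 0 0 1;.15 0 0 0 0 0 1;.15 0 0 0 0 0 1;.15 0 0 0 0 0 1;.15 0 0 0 0 0 1")

```text
t: 7.75
eef_pos: [0.5248, 0.056, 0.0563]
eef_rot: [[0.247, 0.969, -0.0], [0.969, -0.247, -0.0], [-0.0, -0.0, -1.0]]
contact_force: [-0.6, -0.9, 0.6]
opening: -0.0
finger_force: 0.4
```

jog_arm(deltas=".16 0 0 0 0 0 1;.16 0 0 0 0 0 1;.16 0 0 0 0 0 1;.16 0 0 0 0 0 1;.16 0 0 0 0 0 1;.16 0 0 0 0 0 1;.16 0 0 0 0 0 1;.16 0 0 0 0 0 1;.16 0 0 0 0 0 1;.16 0 0 0 0 0 1;.1 0 0 0 0 0 1;.05 0 0 0 0 0 1")

```text
t: 9.25
eef_pos: [0.5464, 0.1405, 0.0563]
eef_rot: [[0.247, 0.969, 0.0], [0.969, -0.247, -0.0], [-0.0, 0.0, -1.0]]
contact_force: [-1.0, 0.3, 0.1]
opening: 0.004
finger_force: 0.3
```

jog_arm(deltas="0 0 0 0 0 0 1;-.2 0 0 0 0 0 1;-.4 0 0 0 0 0 1;0 0 -.6 0 0 0 1;0 0 -.8 0 0 0 1;-.8 0 -.8 0 0 0 1;-.8 0 -.8 0 0 0 1;0 0 0 0 0 0 1;0 0 0 0 0 0 1")

```text
t: 10.38
eef_pos: [0.5185, 0.0332, 0.2059]
eef_rot: [[0.248, 0.969, -0.0], [0.969, -0.248, 0.001], [0.001, -0.001, -1.0]]
contact_force: [-0.2, -0.3, -0.6]
opening: -0.003
finger_force: 0.0
```

```bash
python3 - <<'E'
from cell import env, vision
import cv2,numpy as np
o=env.get_obs();print(o['t'],o['eef_pos'],o['contact_force'])
a=vision.capture("wrist");t=vision.capture("top")[150:260,160:480]
cv2.imwrite("pics/w3.png",np.vstack([a[:350],cv2.resize(t,(640,220))]))
E
```

```text
10.375 [0.51847523 0.03324057 0.20593937] [-0.21564443 -0.30795862 -0.60173523]
```

View pics/w3.png

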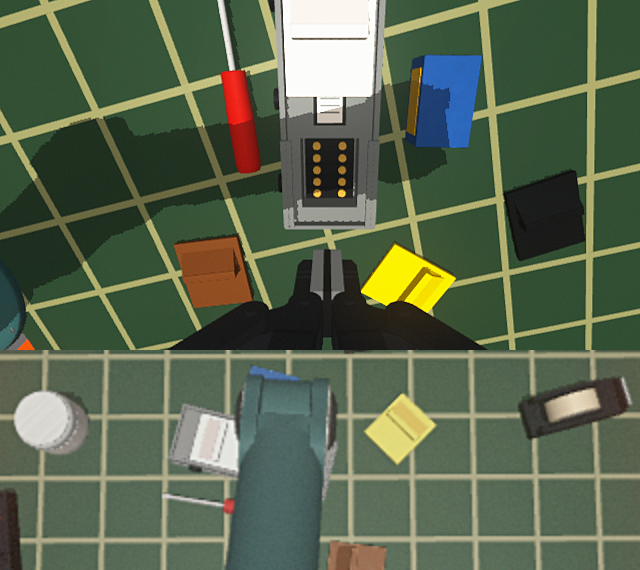

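The bay is fully open, with the terminals visible at (328,170). The cover lies flat on the blank half with its rear edge at row 97, past the tab's rear edge. The other things on the counter are where they were and the arm is clear.

```bash
python3 -c "
from cell import hand_in
print(hand_in())"
```

```text
the job is handed in; nothing more can be done
None
```

I pressed the tab fully in, pushed the cover clear of the bay so it lies flat on the blank half, and handed the job in at about 10 s; no verdict came back.

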